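Set up the fabric-printing roller stand

TASK

Lift the wooden printing roller out of its rest and lower it gently, without dropping it, into the two slanted slots of the roller stand until both axle ends sit fully and evenly on the slot bottoms. Also push the metal guide rod along its V-groove at the front of the stand until its end touches the end stop. Leave the tub, the jar and the brush where they are.

Things in the scene. Friction and masses are not known exactly. Their poses are not given: they have to be found in the camera images.
- stand: Fixed wooden roller stand; sizes in mm. Origin on the table under the seated roller's axis; x to its rear, y along the seated roller, z up; yaw within 0.2 rad, front (-x) to the robot. Base 12 thick, x -137 to 143, y -108 to 102. Two cheeks 14 thick centred at y +68 and -68, 122 clear between, solid for x -25 to 135 up to z 100, one slot each. Drip tray between them below z 30.
- seat (a point): Stand point (0, 0, 120): middle of the roller's axis when seated, lying on the slot floors and against their front walls. Axes as the stand's. Slots 16 wide open up and to the front, 40 degrees from vertical: the roller goes in along (sin 40, 0, -cos 40). The slots' middle line passes (1.5, 0, 1.3) from the seat. Front wall runs 26 up the slot, then flares 30 degrees for 16; rear wall 46.
- shelf_edge (a point): Stand point (22, 0, 250): middle of the lower front edge of the shelf above the slots. Board x 22 to 140, y -90 to 90, z 250 to 262, on two rear posts (x 113 to 135), a small tub and lids on it up to z 320. It bars a gripper held upright over the seat; one leaning about 40 degrees along the slots, its back to the stand's front, passes below the edge. Axes as the stand's.
- groove_stop (a point): Stand point (-110, -100, 45), on the face of the groove's end stop (plate 36 wide, up to z 62), at the rod's axis height. The home rod's end touches here and it reaches 160 towards the stand's +y. The 90 degree V-groove runs along y at x -110 from y -100 to its open end at y 80; its walls reach z 42, 21 either side of its middle at most. Axes as the stand's.
- roller: Printing roller: plain wooden drum 52 diameter, 110 long, with thin dark bands, on a steel axle 12 diameter, 170 long (30 stands out at each end); both ends alike; about 0.4 kg. Origin at its centre, y along the axle. At the start it lies level in its rest.
- rest: Sizes in mm. Low dark wooden rest, fixed. Origin on the table under the roller's centre; y along the roller. Base 100 x 180, 12 thick; two notched ends, 14 thick at y = +68 and -68, hold the axle at z 60; they reach to z 69.
- rod: Plain aluminium guide rod, 22 diameter, 160 long, about 0.12 kg. Origin at its centre, y along its length. It lies loose in the stand's V-groove with its axis at z 45, and starts 40 to 75 mm short of the end stop, its +y end overhanging the groove's open end. It slides with 1 to 3 N.
- tub: Bystander: white plastic tub with lid, 70 diameter, 88 tall. Origin at its underside.
- jar: Bystander: glass jar, 64 diameter, 90 tall. Origin at its underside.
- brush: Bystander: flat brush lying on the table, about 180 to 220 mm long, length along its x, under 40 mm high.
There are look-alikes about, which are no part of the job. What is meant by the rod is not blue, and is the larger of those in its own colour.

How it is judged:
By the outcome, as a careful person would: the job done as asked, in the order asked, and still so for the second after the job is handed in, with the robot touching nothing.
It also fails if it takes over 72 s, if anything falls off the work surface, if the arm or the gripper's body presses on something with over 40 N, if the wrist force passes 120 N, or if a joint passes its speed limit or range.

ROBOT

A 6-joint arm with a two-finger parallel gripper is mounted at the origin on the work surface. World frame = base frame: x ahead of the robot, y to its left, z up, the work surface at z = 0. Lengths are in m, angles in rad, forces in N, time in s.
With the tool pointing down it reaches from about 0.375 to 0.975 m from the base axis. Payload 3.8 kg.
Tool frame: the origin (TCP) lies where the fingers leave the gripper's body, on its centre line; the fingertips stand 64 mm ahead of it and the grasp point (between the pads) lies 45 mm ahead of it (ctrl.hold_point_z is the distance from the TCP to the grasp point, in m); z points along the fingers, y is the line along which they close (so a half turn about z gives the same grasp; the last joint's range is limited). The gripper opens to 88 mm and grips with 3 to 60 N. Pads are 18 mm wide; open, the fingers measure 123 mm over their backs; the gripper's body (75 mm by 187 mm) begins 45 mm behind the grasp point.
Start: joints at [1.196, 0.264, 1.604, -0, 1.274, -0.037], TCP at [0.224, 0.637, 0.303] pointing down, gripper open.
Joint ranges: [-2.63, 2.63], [-0.94, 2.18], [0.31, 2.57], [-1.31, 4.45], [0, 2.66], [-2.55, 2.55]. Speed limits (rad/s): [2.57, 2.57, 3.14, 3.14, 3.14, 3.14].

INTERFACE

Orientations are given as a 3x3 rotation matrix whose columns are the frame's x, y, z axes.
In Python, from workcell import ctrl gives the robot as it stands.
- The arm moves only by the tool step_arm, never from a script. Its argument "targets" is a list of rows, each an object of numbers: "claw": the opening, from 0 (shut) to 1 (fully open); "tx", "ty", "tz": the shift along the tool's x, y, z in m; "ax", "ay", "az": the turn, a rotation vector about the tool's x, y, z in rad. In form: [{"claw": .., "tx": .., "ty": .., "tz": .., "ax": .., "ay": .., "az": ..}, ...]. A call has 1 to 8 rows; each row is the pose to reach, as a shift and turn from the pose commanded when the call began, along the tool's axes at that moment; what a row does not reach only later rows make up. A row lasts 1/8 s, in which the tool goes at most 62.5 mm and 10.7 degrees, less where a joint would pass 70% of its speed; a pose out of reach is approached as far as the arm can. A call with a gripper value outside its range is refused whole. The fingers move at their own pace and stop on an object; "force" is the grip in N (left out, the last holds). Time passes only in rows, so rows that repeat a pose let the fingers close. It gives the time, the measured TCP pose, the force, the opening and the grip force at its end, in the units of the state.
- ctrl.get_state(): the state, without advancing time (a new reading comes with each control period).
- ctrl.get_image(name): name is "side" or "top" or "wrist"; returns a dict with "image" (420x560x3 uint8, red, green, blue), "depth" (420x560 float32, m along the optical axis (not along the pixel's ray), 0 where there is no reading), "fx", "fy", "cx", "cy" (pixels), "position" and "orientation" of the camera in the world; the wrist camera has in their place "hand_eye" (4x4, takes a point from camera to tool coordinates, whose origin is the TCP and whose axes are the flange's). Camera axes: x right, y down, z forward; pixel columns grow to the right and rows downward; lengths in m; the calibration is good to about 2 mm. A picture is of the moment at which its call begins: read the wrist's pose just before it.
- ctrl.hand_in(): hands the job in; it is judged then, once.
The state is a dict: "t": time; "qpos": joint angles; "qvel": joint speeds; "effort": joint torques, N m; "position": TCP position; "tcp_rot": TCP orientation; "wrist_force": force on the tool from outside, world axes, zero at the start; "moment": the same for the moment, N m; "gripper_width": opening from 0.0 (shut) to 1.0 (fully open); "gripper_force": force on a finger pad.
Only numpy, scipy, OpenCV 4.12 (cv2) and the standard library are available. Lean on these libraries where they do the work, as an engineer would, in place of code of your own. Each camera call takes 0.05 s, during which the arm holds its last target. There are 200 camera calls.

## Working session

There is one attempt and no reset: what is moved stays moved. The work goes in short steps, Python scripts to look and compute and a tool call to move; the robot and the scene stay as the last step left them, time stands still between calls to the robot, and variables do not carry over. Pictures are saved under pics/ and viewed, at most 13 in all, crops included, and the job is handed in when it is done.

Besides the shell and the picture viewer there is one more tool, called after "Call:" as name(argument=value, ...), one argument or row to a line, values as JSON. step_arm: Moves the arm, as the interface text tells. Its arguments: {"type":"object","properties":{"targets":{"type":"array"},"force":{"type":"number"}},"required":["targets"]}

```bash
mkdir -p pics; ls
cat > h.py <<'E'
import numpy as np, cv2
from workcell import ctrl
def snap(n,f=None):
    s=ctrl.get_state(); d=ctrl.get_image(n)
    if n=="wrist":
        T=np.eye(4);T[:3,:3]=s["tcp_rot"];T[:3,3]=s["position"];M=T@np.array(d["hand_eye"])
    else:
        M=np.eye(4);M[:3,3]=d["position"];M[:3,:3]=np.array(d["orientation"]).reshape(3,3)
    d["M"]=M
    if f: cv2.imwrite("pics/"+f,cv2.cvtColor(d["image"],cv2.COLOR_RGB2BGR)); np.savez("pics/"+f+".npz",**{k:v for k,v in d.items()})
    return d
def cloud(d):
    z=d["depth"];v,u=np.indices(z.shape)
    P=np.stack([(u-d["cx"])/d["fx"]*z,(v-d["cy"])/d["fy"]*z,z],-1)
    return P@d["M"][:3,:3].T+d["M"][:3,3]
E
python3 - <<'E'
from h import *
for n in("top","side"):
    d=snap(n,n+"0.png");print(n,d["M"].round(3).tolist(),d["fx"],d["cx"],d["cy"])
a=[cv2.imread(f"pics/{n}0.png") for n in("top","side")]
d=snap("wrist","w0.png")
print(ctrl.get_state())
E
```

```text
pics
top [[0.005, -0.994, 0.113, 0.415], [-1.0, -0.004, 0.013, -0.014], [-0.013, -0.113, -0.994, 1.179], [0.0, 0.0, 0.0, 1.0]] 385.0676322950078 275.64377216673796 204.07898040626705
side [[0.78, -0.426, 0.458, -0.036], [-0.625, -0.523, 0.579, -0.699], [-0.008, -0.738, -0.674, 1.007], [0.0, 0.0, 0.0, 1.0]] 439.15824100815547 284.3143014698859 211.3096024688512
{'t': 0.15, 'qpos': array([ 1.19612849e+00,  2.64567416e-01,  1.60503629e+00, -1.35422991e-06,
        1.27367999e+00, -3.68966570e-02]), 'qvel': array([-0.00050255, -0.00129189, -0.0040877 ,  0.00147951, -0.00092819,
       -0.00014931]), 'effort': array([-1.22246088e-04, -5.02850783e+01, -3.57466900e+01,  7.28931441e-02,
        2.49426387e-02, -1.01863582e-04]), 'position': array([0.22352915, 0.63646362, 0.30169543]), 'tcp_rot': array([[-9.43495720e-01,  3.31384136e-01, -6.17655307e-04],
       [ 3.31384706e-01,  9.43494408e-01, -1.57420916e-03],
       [ 6.10863857e-05, -1.68994113e-03, -9.99998570e-01]]), 'wrist_force': array([0.59092449, 0.33365421, 0.62462993]), 'moment': array([-0.04935146,  0.02160094,  0.03169803]), 'gripper_force': 0.0, 'gripper_width': 1.0011963307273155}
```

View pics/top0.png

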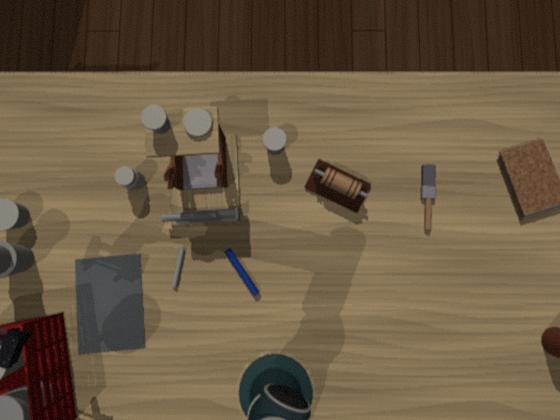

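View pics/side0.png

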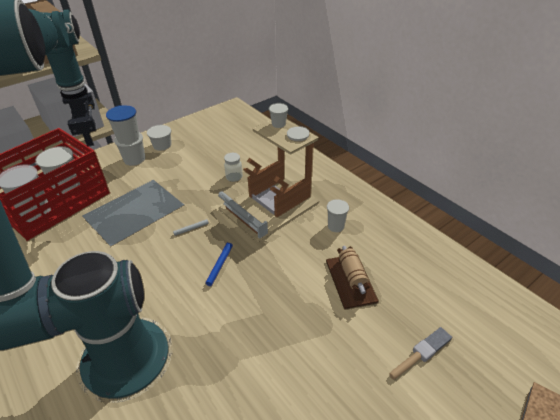

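The top view shows the roller in its rest at (343,181) and the stand at about (200,175), with the shelf at (190,130). Rod candidates are the grey rod in the groove (200,216), a small grey rod on the table (179,267) and a blue rod (242,272). The one I want is (200,216): it is grey, the larger of the greys, and lies in the groove. Next I'll check it in a close crop and measure from the depth.

```bash
cat > m.py <<'E'
from h import *
C={}
for n in("top","side"):
    d=dict(np.load(f"pics/{n}0.png.npz"));C[n]=(cloud(d),d["image"])
def rect(p): 
    (c,s,a)=cv2.minAreaRect((p*1000).astype(np.float32)); return np.round(c,1),np.round(s,1),round(a,1)
for n,(P,im) in C.items():
    hsv=cv2.cvtColor(im,cv2.COLOR_RGB2HSV);x,y,z=P[...,0],P[...,1],P[...,2]
    A=(z>.235)&(z<.275)&(x>.5)&(x<.95)&(y>.05)&(y<.45)
    A=cv2.erode(A.astype(np.uint8),np.ones((2,2)))>0
    print(n,"shelf",A.sum(),rect(P[A][:,:2]),np.median(P[A][:,2]))
    R=(hsv[...,1]<75)&(z>.04)&(z<.075)&(x>.35)&(x<.62)&(y>.05)&(y<.45)
    print("rod",R.sum(),rect(P[R][:,:2]),np.percentile(P[R][:,2],[5,50,95]).round(4))
    D=(z>.055)&(z<.1)&(x>.4)&(x<.75)&(y>-.35)&(y<-.08)
    print("roller+ends",D.sum(),rect(P[D][:,:2]),np.percentile(P[D][:,2],[5,50,95]).round(4))
    D&=z>.073
    print("drum",D.sum(),rect(P[D][:,:2]),P[D].mean(0))
    K=(z>.08)&(z<.2)&(x>.45)&(x<.75)&(y>.1)&(y<.4)
    print("cheeks",K.sum(),rect(P[K][:,:2]))
im=C["top"][1][90:310,130:390];cv2.imwrite("pics/c.png",cv2.cvtColor(cv2.resize(im,None,fx=3,fy=2.7,interpolation=2),4))
E
python3 m.py
```

```text
top shelf 2300 (array([695.7, 230.1]), array([115.5, 177.9]), 3.6) 0.262618272450909
rod 741 (array([528.6, 284.7]), array([349.5, 101.8]), 72.9) [0.0406 0.0531 0.064 ]
roller+ends 880 (array([ 603.6, -188. ]), array([167.4,  52.3]), 63.0) [0.0616 0.0794 0.0878]
drum 576 (array([ 603.1, -187.7]), array([110.2,  46.2]), 63.2) [ 0.60181128 -0.18752333  0.08258594]
cheeks 679 (array([661. , 229.5]), array([167.9, 151.4]), 3.8)
side shelf 1097 (array([698.6, 224.1]), array([118.2, 177.5]), 4.2) 0.2604344462743038
rod 452 (array([549.7, 276.7]), array([345.3, 120.3]), 86.2) [0.0412 0.0516 0.0663]
roller+ends 831 (array([ 606.7, -191.7]), array([169.8,  53.3]), 64.2) [0.0588 0.0764 0.0851]
drum 482 (array([ 606.7, -190.3]), array([114.5,  42.8]), 63.8) [ 0.60305637 -0.193353    0.08087034]
cheeks 1014 (array([666.4, 226.4]), array([174.6, 157.9]), 3.5)
```

View pics/c.png

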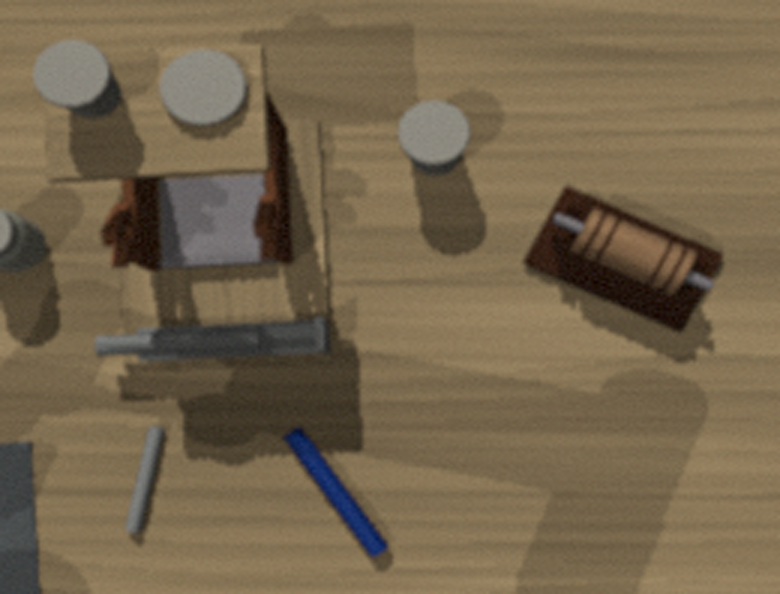

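The crop confirms it: the grey rod lies in the groove, spanning (95,345) to (265,340), with the end stop at (320,335). The small grey rod (145,480) and the blue one (335,490) are the look-alikes.

```bash
cat >> h.py <<'E'
from scipy.spatial.transform import Rotation as Ro
PS=0.065; S0=np.array([.616,.222,0])
def stand(p,ps=None,s0=None): 
    return (S0 if s0 is None else s0)+Ro.from_euler('z',PS if ps is None else ps).as_matrix()@np.array(p)
def toolR(yhead,tilt):
    "y heading (rad), tilt: z leans forward along heading by tilt"
    h=np.array([np.cos(yhead),np.sin(yhead),0]);u=np.array([0,0,1.])
    z=np.sin(tilt)*h-np.cos(tilt)*u;y=np.cos(tilt)*h+np.sin(tilt)*u
    return np.stack([np.cross(y,z),y,z],1)
def delta(R,hold,s=None):
    "hold: target of grasp point"
    s=s or ctrl.get_state();R0=s["tcp_rot"];p=np.array(hold)-R[:,2]*ctrl.hold_point_z
    print("t",R0.T@(p-s["position"]).round(4)*1000//1/1000 if 0 else (R0.T@(p-s["position"])).round(4),"a",Ro.from_matrix(R0.T@R).as_rotvec().round(4))
E
python3 - <<'E'
from h import *
print(np.load("pics/w0.png.npz")["hand_eye"].round(3).tolist(),ctrl.hold_point_z)
delta(toolR(np.radians(63.4-90),0),[.6045,-.189,.24])
E
```

```text
[[-0.0, -0.966, -0.259, 0.066], [1.0, -0.0, -0.0, -0.001], [0.0, -0.259, 0.966, -0.082], [0.0, 0.0, 0.0, 1.0]] 0.0453
t [-0.633  -0.6525  0.0175] a [-1.3000e-03  1.4000e-03  1.6973e+00]
```

Call:
step_arm(
  targets=[
    {"claw": 1, "tx": -0.315, "ty": -0.325, "tz": 0.0, "az": 0.85},
    {"claw": 1, "tx": -0.315, "ty": -0.325, "tz": 0.0, "az": 0.85},
    {"claw": 1, "tx": -0.315, "ty": -0.325, "tz": 0.0, "az": 0.85},
    {"claw": 1, "tx": -0.315, "ty": -0.325, "tz": 0.0, "az": 0.85},
    {"claw": 1, "tx": -0.315, "ty": -0.325, "tz": 0.0, "az": 0.85},
    {"claw": 1, "tx": -0.315, "ty": -0.325, "tz": 0.0, "az": 0.85},
    {"claw": 1, "tx": -0.315, "ty": -0.325, "tz": 0.0, "az": 0.85},
    {"claw": 1, "tx": -0.315, "ty": -0.325, "tz": 0.0, "az": 0.85},
  ],
)

```text
$.targets[0]: bad value
```

Run:
```python
from h import *
delta(toolR(np.radians(63.4-90),0),[.6045,-.189,.24])
```

```text
t [-0.633  -0.6525  0.0175] a [-1.3000e-03  1.4000e-03  1.6973e+00]
```

Call:
step_arm(
  targets=[
    {"claw": 1, "tx": -0.315, "ty": -0.325, "tz": 0.0, "ax": 0, "ay": 0, "az": 0.85},
    {"claw": 1, "tx": -0.315, "ty": -0.325, "tz": 0.0, "ax": 0, "ay": 0, "az": 0.85},
    {"claw": 1, "tx": -0.315, "ty": -0.325, "tz": 0.0, "ax": 0, "ay": 0, "az": 0.85},
    {"claw": 1, "tx": -0.315, "ty": -0.325, "tz": 0.0, "ax": 0, "ay": 0, "az": 0.85},
    {"claw": 1, "tx": -0.315, "ty": -0.325, "tz": 0.0, "ax": 0, "ay": 0, "az": 0.85},
    {"claw": 1, "tx": -0.315, "ty": -0.325, "tz": 0.0, "ax": 0, "ay": 0, "az": 0.85},
    {"claw": 1, "tx": -0.315, "ty": -0.325, "tz": 0.0, "ax": 0, "ay": 0, "az": 0.85},
    {"claw": 1, "tx": -0.315, "ty": -0.325, "tz": 0.0, "ax": 0, "ay": 0, "az": 0.85},
  ],
)

```text
t: 1.15
position: [0.414, 0.223, 0.3026]
tcp_rot: [[-0.37, 0.929, 0.0], [0.929, 0.37, -0.001], [-0.001, -0.0, -1.0]]
wrist_force: [-0.4, 1.2, 0.2]
gripper_width: 1.002
gripper_force: 0.0
```

Run:
```python
from h import *
delta(toolR(np.radians(63.4-90),0),[.6045,-.189,.24])
```

```text
t [-0.4532  0.0247  0.0176] a [2.000e-04 6.000e-04 8.429e-01]
```

Call:
step_arm(
  targets=[
    {"claw": 1, "tx": -0.453, "ty": 0.025, "tz": 0.018, "ax": 0, "ay": 0, "az": 0.843},
    {"claw": 1, "tx": -0.453, "ty": 0.025, "tz": 0.018, "ax": 0, "ay": 0, "az": 0.843},
    {"claw": 1, "tx": -0.453, "ty": 0.025, "tz": 0.018, "ax": 0, "ay": 0, "az": 0.843},
    {"claw": 1, "tx": -0.453, "ty": 0.025, "tz": 0.018, "ax": 0, "ay": 0, "az": 0.843},
    {"claw": 1, "tx": -0.453, "ty": 0.025, "tz": 0.018, "ax": 0, "ay": 0, "az": 0.843},
    {"claw": 1, "tx": -0.453, "ty": 0.025, "tz": 0.018, "ax": 0, "ay": 0, "az": 0.843},
    {"claw": 1, "tx": -0.453, "ty": 0.025, "tz": 0.018, "ax": 0, "ay": 0, "az": 0.843},
    {"claw": 1, "tx": -0.453, "ty": 0.025, "tz": 0.018, "ax": 0, "ay": 0, "az": 0.843},
  ],
)

```text
t: 2.15
position: [0.6069, -0.1872, 0.2837]
tcp_rot: [[0.446, 0.895, -0.001], [0.895, -0.446, 0.0], [-0.0, -0.001, -1.0]]
wrist_force: [0.3, 0.8, -0.8]
gripper_width: 0.998
gripper_force: 0.0
```

Run:
```python
from h import *
d=snap("wrist","w1.png");P=cloud(d);x,y,z=P[...,0],P[...,1],P[...,2]
def rect(p): return cv2.minAreaRect((p*1000).astype(np.float32))
near=(abs(x-.6045)<.11)&(abs(y+.189)<.11)
for lo in(.073,.078):
  D=near&(z>lo)&(z<.1);print(lo,D.sum(),rect(P[D][:,:2]),P[D].mean(0),P[D][:,2].max())
g=(d["image"].max(-1).astype(int)-d["image"].min(-1)<35)&near&(z>.058)&(z<.07);print("axle",g.sum(),rect(P[g][:,:2]))
delta(toolR(np.radians(63.4-90),0),[.6045,-.189,.06])
```

```text
0.073 5248 ((606.5448608398438, -189.72604370117188), (110.0088882446289, 45.968162536621094), 63.7182731628418) [ 0.60790474 -0.18685251  0.08252321] 0.08857106211927418
0.078 4494 ((606.3202514648438, -189.59793090820312), (109.99934387207031, 39.98426055908203), 63.49766540527344) [ 0.60787111 -0.18695464  0.08363558] 0.08857106211927418
axle 1042 ((602.4187622070312, -187.6443634033203), (169.76254272460938, 42.9773063659668), 63.464744567871094)
t [-0.0024 -0.0015  0.1783] a [-0.0002  0.0005  0.002 ]
```

View pics/w1.png

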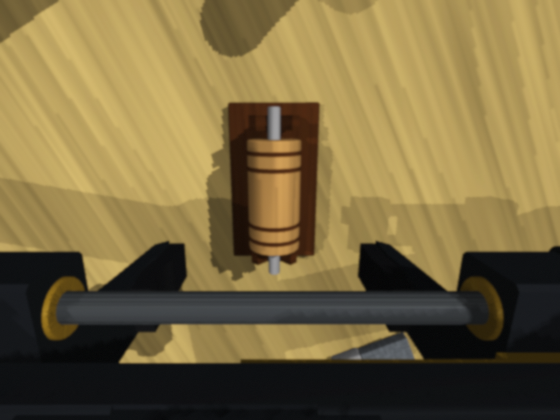

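The roller is level at (274,197), centred between the fingers and aligned with them. Descending to it.

Call:
step_arm(
  targets=[
    {"claw": 1, "tx": -0.002, "ty": 0, "tz": 0.05, "ax": 0, "ay": 0, "az": 0},
    {"claw": 1, "tx": -0.002, "ty": 0, "tz": 0.1, "ax": 0, "ay": 0, "az": 0},
    {"claw": 1, "tx": -0.002, "ty": 0, "tz": 0.13, "ax": 0, "ay": 0, "az": 0},
    {"claw": 1, "tx": -0.002, "ty": 0, "tz": 0.15, "ax": 0, "ay": 0, "az": 0},
    {"claw": 1, "tx": -0.002, "ty": 0, "tz": 0.165, "ax": 0, "ay": 0, "az": 0},
    {"claw": 1, "tx": -0.002, "ty": 0, "tz": 0.178, "ax": 0, "ay": 0, "az": 0},
    {"claw": 1, "tx": -0.002, "ty": 0, "tz": 0.178, "ax": 0, "ay": 0, "az": 0},
  ],
)

```text
t: 3.08
position: [0.6045, -0.1865, 0.1062]
tcp_rot: [[0.444, 0.896, -0.001], [0.896, -0.444, 0.0], [-0.0, -0.001, -1.0]]
wrist_force: [0.6, 0.3, -0.1]
gripper_width: 1.0
gripper_force: 0.0
```

Call:
step_arm(
  force=25,
  targets=[
    {"claw": 0.4, "tx": 0, "ty": 0, "tz": 0, "ax": 0, "ay": 0, "az": 0},
    {"claw": 0.4, "tx": 0, "ty": 0, "tz": 0, "ax": 0, "ay": 0, "az": 0},
    {"claw": 0.4, "tx": 0, "ty": 0, "tz": 0, "ax": 0, "ay": 0, "az": 0},
    {"claw": 0.4, "tx": 0, "ty": 0, "tz": 0, "ax": 0, "ay": 0, "az": 0},
    {"claw": 0.4, "tx": 0, "ty": 0, "tz": 0, "ax": 0, "ay": 0, "az": 0},
    {"claw": 0.4, "tx": 0, "ty": 0, "tz": 0, "ax": 0, "ay": 0, "az": 0},
  ],
)

```text
t: 3.82
position: [0.6072, -0.188, 0.1081]
tcp_rot: [[0.444, 0.896, 0.006], [0.896, -0.444, -0.003], [0.0, 0.006, -1.0]]
wrist_force: [3.7, -2.6, -0.7]
gripper_width: 0.583
gripper_force: 25.0
```

Call:
step_arm(
  force=35,
  targets=[
    {"claw": 0.4, "tx": 0, "ty": 0.003, "tz": 0, "ax": 0, "ay": 0, "az": 0},
    {"claw": 0.4, "tx": 0, "ty": 0.003, "tz": -0.01, "ax": 0, "ay": 0, "az": 0},
    {"claw": 0.4, "tx": 0, "ty": 0.003, "tz": -0.03, "ax": 0, "ay": 0, "az": 0},
    {"claw": 0.4, "tx": 0, "ty": 0.003, "tz": -0.07, "ax": 0, "ay": 0, "az": 0},
    {"claw": 0.4, "tx": 0, "ty": 0.003, "tz": -0.12, "ax": 0, "ay": 0, "az": 0},
    {"claw": 0.4, "tx": 0, "ty": 0.003, "tz": -0.17, "ax": 0, "ay": 0, "az": 0},
    {"claw": 0.4, "tx": 0, "ty": 0.003, "tz": -0.2, "ax": 0, "ay": 0, "az": 0},
    {"claw": 0.4, "tx": 0, "ty": 0.003, "tz": -0.2, "ax": 0, "ay": 0, "az": 0},
  ],
)

```text
t: 4.82
position: [0.6088, -0.1885, 0.3112]
tcp_rot: [[0.444, 0.896, 0.007], [0.896, -0.444, -0.002], [0.001, 0.007, -1.0]]
wrist_force: [1.1, 0.3, -5.2]
gripper_width: 0.582
gripper_force: 35.0
```

Run:
```python
from h import *
s=ctrl.get_state()
d=snap("wrist","w2.png");P=cloud(d)
T=np.eye(4);T[:3,:3]=s["tcp_rot"];T[:3,3]=s["position"]
L=(P-s["position"])@s["tcp_rot"]
x,y,z=L[...,0],L[...,1],L[...,2]
D=(d["depth"]>0)&(abs(y)<.024)&(z>.01)&(z<.08)&(x>-.12)&(x<.12)
print(D.sum(),L[D].min(0),L[D].max(0))
for a in np.arange(-.1,.1,.015):
    m=D&(abs(x-a)<.0075)
    if m.sum()>15: print(a.round(3),m.sum(),np.percentile(z[m],[2,50]).round(4),np.percentile(y[m],[2,50,98]).round(4))
# approach pose: 130 mm up slot from seat, tilt 45
R=toolR(PS,np.radians(45)); q=np.radians(40)
delta(R,stand([-.13*np.sin(q)-.03,0,.12+.13*np.cos(q)]))
```

```text
22146 [-0.03839787 -0.02399828  0.01991369] [0.08327026 0.02399887 0.0682536 ]
-0.04 59 [0.0314 0.0363] [-0.0237  0.0209  0.024 ]
-0.025 2240 [0.0216 0.0255] [-0.0228 -0.      0.0229]
-0.01 1395 [0.0213 0.0232] [-0.0181  0.0002  0.018 ]
0.005 2323 [0.0216 0.0253] [-0.0231 -0.0002  0.0231]
0.02 4189 [0.0212 0.0242] [-0.0223  0.0002  0.0223]
0.035 4782 [0.0211 0.0242] [-0.0223  0.0002  0.0225]
0.05 5087 [0.0213 0.026 ] [-0.0223 -0.0002  0.0222]
0.065 1183 [0.0409 0.0428] [-0.0058 -0.0002  0.0058]
0.08 888 [0.0409 0.0427] [-0.0056 -0.0002  0.0056]
t [ 0.2983 -0.3007  0.0558] a [-0.7645  0.2064 -0.4973]
```

View pics/w2.png

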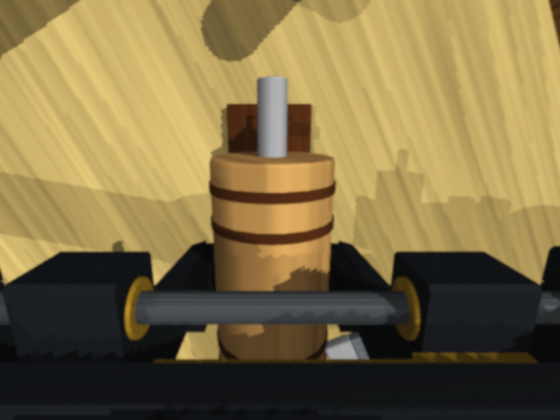

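The roller is held cleanly: its axis is parallel to tool x, 47 mm ahead of the TCP, and its centre is off by -1.7 mm in x. Its near axle shows at (272,115). Now moving to the approach pose.

Call:
step_arm(
  targets=[
    {"claw": 0.4, "tx": 0.06, "ty": -0.06, "tz": 0.0, "ax": 0, "ay": 0, "az": 0},
    {"claw": 0.4, "tx": 0.298, "ty": -0.301, "tz": 0.056, "ax": -0.765, "ay": 0.206, "az": -0.497},
    {"claw": 0.4, "tx": 0.298, "ty": -0.301, "tz": 0.056, "ax": -0.765, "ay": 0.206, "az": -0.497},
    {"claw": 0.4, "tx": 0.298, "ty": -0.301, "tz": 0.056, "ax": -0.765, "ay": 0.206, "az": -0.497},
    {"claw": 0.4, "tx": 0.298, "ty": -0.301, "tz": 0.056, "ax": -0.765, "ay": 0.206, "az": -0.497},
    {"claw": 0.4, "tx": 0.298, "ty": -0.301, "tz": 0.056, "ax": -0.765, "ay": 0.206, "az": -0.497},
    {"claw": 0.4, "tx": 0.298, "ty": -0.301, "tz": 0.056, "ax": -0.765, "ay": 0.206, "az": -0.497},
    {"claw": 0.4, "tx": 0.298, "ty": -0.301, "tz": 0.056, "ax": -0.765, "ay": 0.206, "az": -0.497},
  ],
)

```text
t: 5.88
position: [0.4664, 0.2124, 0.2458]
tcp_rot: [[-0.066, 0.711, 0.7], [0.998, 0.049, 0.045], [-0.002, 0.702, -0.713]]
wrist_force: [0.7, -0.5, -5.5]
gripper_width: 0.582
gripper_force: 35.0
```

Run:
```python
from h import *
s=ctrl.get_state();print(s["qpos"].round(2),s["position"].round(4),s["tcp_rot"].round(3).tolist())
d=snap("wrist","w3.png");P=cloud(d)
Q=(P-S0)@Ro.from_euler('z',PS).as_matrix()
x,y,z=Q[...,0],Q[...,1],Q[...,2];ok=d["depth"]>0
m=ok&(z>.08)&(z<.2)&(x>-.09)&(x<.16)&(abs(y)<.1)
print("cheek pts",m.sum())
for lo in np.arange(-.09,.09,.005):
    k=m&(y>=lo)&(y<lo+.005)
    if k.sum()>20: print(lo.round(3),k.sum(),np.percentile(x[k],[1,50,99]).round(4),np.percentile(z[k],[1,50,99]).round(4))
k=ok&(z>.24)&(z<.27)&(x>0)&(x<.06);print("shelf",k.sum(),x[k].min() if k.any() else 0)
```

```text
[ 0.56 -0.28  2.41 -0.88  0.45  1.19] [0.4664 0.2124 0.2458] [[-0.066, 0.711, 0.7], [0.998, 0.049, 0.045], [-0.002, 0.702, -0.713]]
cheek pts 4124
-0.075 130 [0.0971 0.1159 0.1173] [0.099  0.1347 0.1699]
-0.07 304 [0.0951 0.1159 0.1175] [0.0994 0.1389 0.1841]
-0.065 359 [0.0965 0.116  0.1175] [0.0991 0.1497 0.1976]
-0.06 724 [0.102  0.1243 0.1377] [0.0833 0.1495 0.1991]
0.06 315 [-0.0289  0.116   0.1182] [0.0868 0.148  0.1982]
0.065 902 [-0.0297  0.1148  0.1184] [0.082  0.147  0.1983]
0.07 919 [-0.0292  0.1144  0.1184] [0.0827 0.1481 0.1984]
0.075 471 [-0.0306  0.0139  0.1186] [0.0826 0.1478 0.1977]
shelf 5468 0.022904557540944018
```

View pics/w3.png

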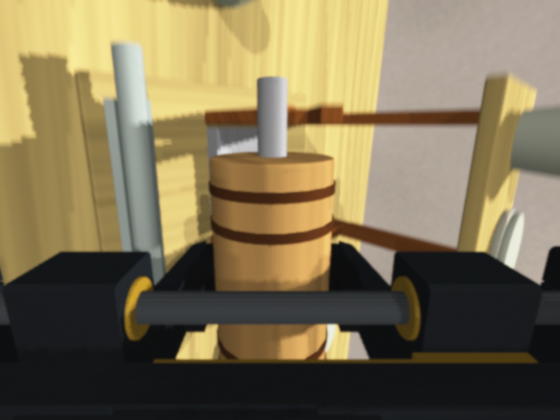

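Run:
```python
from h import *
def go(d,tag):
    P=cloud(d);Q=(P-S0)@Ro.from_euler('z',PS).as_matrix()
    x,y,z=Q[...,0],Q[...,1],Q[...,2];ok=d["depth"]>0
    p=ok&(abs(x-.114)<.008)&(z>.13)&(z<.24)&(abs(y)<.095)
    if p.sum()>200:
        c=np.polyfit(y[p],x[p],1);r=x[p]-np.polyval(c,y[p]);g=abs(r)<.002;c=np.polyfit(y[p][g],x[p][g],1);print(tag,"post x=",c.round(4),g.sum())
    f=ok&(abs(x-.022)<.01)&(z>.251)&(z<.261)&(abs(y)<.08)
    if f.sum()>50: 
        c=np.polyfit(y[f],x[f],1);r=abs(x[f]-np.polyval(c,y[f]))<.002;c=np.polyfit(y[f][r],x[f][r],1);print(tag,"shelf front",c.round(4),np.percentile(x[f],[5,50,95]).round(4),r.sum())
    t=ok&(abs(z-.262)<.006)&(x>0)&(x<.15)&(abs(y)<.1)
    if t.sum()>200: print(tag,"shelf top x,y",np.percentile(x[t],[.5,99.5]).round(4),np.percentile(y[t],[.5,99.5]).round(4),np.median(z[t]))
    for sg in(1,-1):
        k=ok&(z>.05)&(z<.14)&(x>-.02)&(x<.105)&(abs(y-sg*.068)<.014)
        if k.sum()>50: print(tag,"cheek",sg,k.sum(),np.percentile(y[k],[1,5,95,99]).round(4))
    b=ok&(abs(z-.012)<.004)&(x>-.15)&(x<.16)&(abs(y)<.125)
    if b.sum()>50: print(tag,"base y",np.percentile(y[b],[1,99]).round(4),"x",np.percentile(x[b],[1,99]).round(4))
    s=ok&(abs(x+.11)<.03)&(z>.05)&(z<.07)&(y<-.08)&(y>-.12)
    if s.sum()>5: print(tag,"stop",s.sum(),np.percentile(y[s],[2,98]).round(4),np.percentile(x[s],[2,98]).round(4))
    r=ok&(abs(x+.11)<.02)&(z>.053)&(z<.06)&(y>-.08)&(y<.2)
    if r.sum()>5: print(tag,"rod",r.sum(),np.percentile(y[r],[1,99]).round(4),np.polyfit(y[r],x[r],1).round(4))
go(dict(np.load("pics/w3.png.npz")),"w3")
for n in("top","side"): go(dict(np.load(f"pics/{n}0.png.npz")),n)
d=dict(np.load("pics/side0.png.npz"))
cv2.imwrite("pics/sc.png",cv2.cvtColor(cv2.resize(d["image"][95:245,190:340],(600,600),interpolation=2),4))
```

```text
w3 post x= [0.0044 0.1165] 2172
w3 shelf front [0.0049 0.0256] [0.0245 0.0258 0.027 ] 2705
w3 shelf top x,y [0.0242 0.1382] [-0.0294  0.0915] 0.26192132071182483
w3 cheek 1 355 [0.0639 0.0641 0.0774 0.0778]
w3 cheek -1 58 [-0.072  -0.0709 -0.0588 -0.0586]
w3 base y [-0.0688  0.1039] x [-0.1333  0.1363]
w3 rod 3561 [-0.0363  0.1198] [ 0.0054 -0.1075]
top shelf front [0.0043 0.0235] [0.0227 0.0236 0.0299] 70
top shelf top x,y [0.0228 0.1403] [-0.0856  0.0925] 0.26255091196563374
top cheek 1 267 [0.0646 0.065  0.0759 0.0795]
top cheek -1 234 [-0.0709 -0.0707 -0.0592 -0.0579]
top base y [-0.1026  0.104 ] x [-0.1353  0.1346]
top stop 44 [-0.1029 -0.0946] [-0.1277 -0.0932]
top rod 267 [-0.036   0.1204] [ 0.0016 -0.1092]
side shelf front [0.002  0.0275] [0.0247 0.0276 0.0313] 80
side shelf top x,y [0.0248 0.1434] [-0.0901  0.0902] 0.26017123155522714
side cheek 1 483 [0.0592 0.0598 0.0736 0.0774]
side cheek -1 480 [-0.0763 -0.0752 -0.0633 -0.0593]
side base y [-0.1074  0.1007] x [-0.1316  0.1418]
side stop 45 [-0.1068 -0.0972] [-0.1241 -0.0878]
side rod 73 [-0.0372  0.117 ] [ 0.0146 -0.1073]
```

View pics/sc.png

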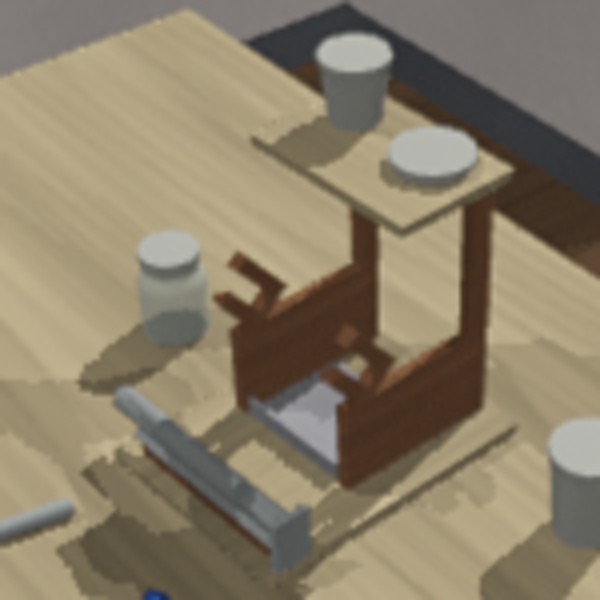

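The picture shows the two slots with their horns at (250,285) and (360,365), the rod in its groove and the stop at (295,540). The stand estimate becomes: yaw 0.060, origin (0.619, 0.2246).

```bash
cat >> h.py <<'E'
PS=0.060; S0=np.array([.6191,.2246,0]); HO=np.array([-.0017,0,.047]); q40=np.radians(40)
UP=np.array([-np.sin(q40),0,np.cos(q40)])
def rel(R,pos,s=None,ho=None):
    "roller centre to stand point pos"
    s=s or ctrl.get_state();R0=s["tcp_rot"];p=stand(pos)-R@(HO if ho is None else ho)
    print("t",(R0.T@(p-s["position"])).round(4),"a",Ro.from_matrix(R0.T@R).as_rotvec().round(4))
def where(s=None):
    s=s or ctrl.get_state();A=Ro.from_euler('z',PS).as_matrix()
    Rr=A.T@s["tcp_rot"];c=A.T@(s["position"]-S0)+Rr@HO-np.array([.0,0,.12])
    print("roller rel seat",(c*1000).round(1),"along",round(c@UP*1000,1),"norm",round(c@np.array([np.cos(q40),0,np.sin(q40)])*1000,1),"axis",Rr[:,0].round(4),"F",(A.T@s["wrist_force"]).round(1),"M",(A.T@s["moment"]).round(2))
MID=np.array([.0015,0,.1213])
E
python3 - <<'E'
from h import *
where()
R=toolR(PS,np.radians(48))
rel(R,MID+.060*UP)
E
```

```text
roller rel seat [-120.5   -1.4   92.2] along 148.1 norm -33.1 axis [-0.0098  1.      0.0012] F [-0.9  4.4 -5.8] M [0.26 0.98 0.24]
t [0.0009 0.0251 0.0907] a [-0.0594 -0.0079  0.0059]
```

Call:
step_arm(
  targets=[
    {"claw": 0.4, "tx": 0.001, "ty": 0.012, "tz": 0.03, "ax": -0.059, "ay": -0.008, "az": 0.006},
    {"claw": 0.4, "tx": 0.001, "ty": 0.025, "tz": 0.06, "ax": -0.059, "ay": -0.008, "az": 0.006},
    {"claw": 0.4, "tx": 0.001, "ty": 0.025, "tz": 0.08, "ax": -0.059, "ay": -0.008, "az": 0.006},
    {"claw": 0.4, "tx": 0.001, "ty": 0.025, "tz": 0.091, "ax": -0.059, "ay": -0.008, "az": 0.006},
    {"claw": 0.4, "tx": 0.001, "ty": 0.025, "tz": 0.091, "ax": -0.059, "ay": -0.008, "az": 0.006},
    {"claw": 0.4, "tx": 0.001, "ty": 0.025, "tz": 0.091, "ax": -0.059, "ay": -0.008, "az": 0.006},
  ],
)

```text
t: 6.68
position: [0.5513, 0.2185, 0.2104]
tcp_rot: [[-0.055, 0.673, 0.737], [0.998, 0.038, 0.04], [-0.001, 0.738, -0.675]]
wrist_force: [-0.1, -0.0, -6.0]
gripper_width: 0.578
gripper_force: 35.0
```

Run:
```python
from h import *
where()
s=ctrl.get_state()
d=snap("wrist","w4.png");P=cloud(d)
A=Ro.from_euler('z',PS).as_matrix();Q=(P-S0)@A
x,y,z=Q[...,0],Q[...,1],Q[...,2];ok=d["depth"]>0
k=ok&(z>.09)&(z<.19)&(x>-.06)&(x<.06)&(y>.056)&(y<.082)
al=(Q-[0,0,.12])@UP;no=(Q-[0,0,.12])@np.array([np.cos(q40),0,np.sin(q40)])
for a in np.arange(-.02,.05,.006):
    m=k&(abs(al-a)<.003)
    if m.sum()>15: print("along",a.round(3),m.sum(),"norm",np.sort(no[m])[::max(1,m.sum()//8)].round(4),"y",np.percentile(y[m],[2,98]).round(4))
R=toolR(PS,np.radians(48))
rel(R,MID+.045*UP)
f=ok&(abs(x-.022)<.01)&(z>.251)&(z<.261)&(abs(y)<.08);print("shelf",np.median(x[f]),np.polyfit(y[f],x[f],1))
```

```text
roller rel seat [-33.4  -3.9  58.7] along 66.4 norm 12.1 axis [ 0.0052  1.     -0.001 ] F [-0.1 -0.  -6. ] M [-0.03  1.01 -0.03]
along -0.008 703 norm [-0.0384 -0.0251 -0.0037 -0.0015  0.0008  0.0032  0.0054  0.0078  0.0102] y [0.062  0.0755]
along -0.002 472 norm [-0.0372 -0.0345 -0.0328 -0.0314 -0.0301 -0.0288 -0.0274 -0.0261] y [0.0621 0.0751]
along 0.004 18 norm [-0.0057  0.0102  0.0102  0.0102  0.0103  0.0103  0.0103  0.0103  0.0103] y [0.0622 0.0749]
along 0.01 20 norm [-0.0057  0.0102  0.0102  0.0102  0.0103  0.0103  0.0103  0.0103  0.0103
  0.0104] y [0.0651 0.075 ]
along 0.016 28 norm [-0.0057  0.0102  0.0103  0.0103  0.0103  0.0103  0.0103  0.0103  0.0103
  0.0104] y [0.0619 0.0751]
along 0.028 179 norm [-0.0217 -0.0084 -0.008  -0.0077 -0.0073 -0.0068 -0.0065 -0.0061 -0.0057] y [0.0619 0.0753]
along 0.034 360 norm [-0.0206 -0.0199 -0.019  -0.017  -0.0115 -0.0108 -0.0101 -0.0094] y [0.062  0.0752]
along 0.04 407 norm [-0.02   -0.0178 -0.0167 -0.0159 -0.0151 -0.0143 -0.0136 -0.0129 -0.0119] y [0.062  0.0752]
along 0.046 288 norm [0.0216 0.0226 0.023  0.0236 0.0241 0.0246 0.0252 0.0258] y [0.0619 0.0752]
t [ 0.0036 -0.0136  0.02  ] a [-0.0067  0.0042 -0.0029]
shelf 0.02245171435314809 [0.00025653 0.02243998]
```

View pics/w4.png

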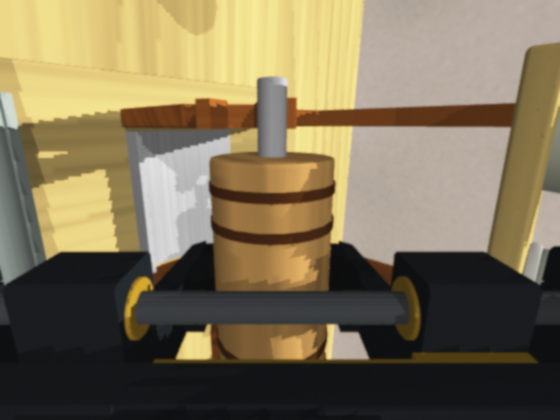

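The walls measure -5.9 and +10.2 along the slot normal, against -6 and +10 nominal, so the stand estimate is right. The axle at (272,115) is too far to the rear (normal 12, wanted 2), so I'll correct that.

Call:
step_arm(
  targets=[
    {"claw": 0.4, "tx": 0.0035, "ty": -0.0135, "tz": 0.0, "ax": -0.007, "ay": 0.004, "az": -0.003},
    {"claw": 0.4, "tx": 0.0035, "ty": -0.0135, "tz": 0.0, "ax": -0.007, "ay": 0.004, "az": -0.003},
    {"claw": 0.4, "tx": 0.0035, "ty": -0.0135, "tz": 0.0, "ax": -0.007, "ay": 0.004, "az": -0.003},
    {"claw": 0.4, "tx": 0.0035, "ty": -0.0135, "tz": 0.0, "ax": -0.007, "ay": 0.004, "az": -0.003},
  ],
)

```text
t: 7.22
position: [0.5425, 0.2218, 0.2075]
tcp_rot: [[-0.06, 0.676, 0.734], [0.998, 0.04, 0.044], [-0.0, 0.736, -0.677]]
wrist_force: [0.2, 0.5, -4.5]
gripper_width: 0.579
gripper_force: 35.0
```

Run:
```python
from h import *
where();R=toolR(PS,np.radians(48));rel(R,MID+.040*UP);rel(R,MID+.01*UP)
```

```text
roller rel seat [-42.    0.1  55.7] along 69.7 norm 3.6 axis [ 4.e-04  1.e+00 -1.e-04] F [ 0.2  0.5 -4.5] M [-0.06  1.03 -0.02]
t [-0.0001 -0.0059  0.0292] a [-0.011   0.0004 -0.0002]
t [-0.0001 -0.0097  0.0589] a [-0.011   0.0004 -0.0002]
```

Call:
step_arm(
  targets=[
    {"claw": 0.4, "tx": 0.0, "ty": -0.004, "tz": 0.01, "ax": -0.011, "ay": 0, "az": 0},
    {"claw": 0.4, "tx": 0.0, "ty": -0.006, "tz": 0.02, "ax": -0.011, "ay": 0, "az": 0},
    {"claw": 0.4, "tx": 0.0, "ty": -0.006, "tz": 0.029, "ax": -0.011, "ay": 0, "az": 0},
    {"claw": 0.4, "tx": 0.0, "ty": -0.006, "tz": 0.029, "ax": -0.011, "ay": 0, "az": 0},
    {"claw": 0.4, "tx": 0.0, "ty": -0.006, "tz": 0.029, "ax": -0.011, "ay": 0, "az": 0},
  ],
)

```text
t: 7.85
position: [0.5599, 0.2228, 0.1972]
tcp_rot: [[-0.059, 0.689, 0.723], [0.998, 0.041, 0.042], [-0.001, 0.724, -0.69]]
wrist_force: [-8.2, -1.1, -1.7]
gripper_width: 0.578
gripper_force: 35.0
```

Run:
```python
from h import *
where();R=toolR(PS,np.radians(48));rel(R,MID+.01*UP);rel(R,MID-.001*UP)
d=snap("wrist");s=ctrl.get_state();L=(cloud(d)-s["position"])@s["tcp_rot"];x,y,z=L[...,0],L[...,1],L[...,2]
for a in(.045,.066,.078):
    m=(d["depth"]>0)&(abs(y)<.024)&(z>.01)&(z<.08)&(abs(x-a)<.004);m&=z<z[m].min()+.02
    print(a,z[m].min(),np.percentile(z[m],2),np.percentile(y[m],[1,99]).mean())
```

```text
roller rel seat [-25.2   0.   44.8] along 50.5 norm 9.5 axis [ 8.e-04  1.e+00 -7.e-04] F [-8.3 -0.6 -1.7] M [-0.1   1.37  0.01]
t [-0.     -0.0133  0.0394] a [-0.0282  0.0011 -0.    ]
t [-0.     -0.0145  0.0503] a [-0.0282  0.0011 -0.    ]
0.045 0.018029932258869296 0.019275867988683266 -0.00013829293470582135
0.066 0.03876284467076892 0.039562782294728635 -0.003831839518660665
0.078 0.03845703155461002 0.039149005116715055 -0.000332148470414839
```

Call:
step_arm(
  targets=[
    {"claw": 0.4, "tx": 0.0, "ty": -0.004, "tz": -0.01, "ax": 0, "ay": 0, "az": 0},
    {"claw": 0.4, "tx": 0.0, "ty": -0.008, "tz": -0.02, "ax": 0, "ay": 0, "az": 0},
    {"claw": 0.4, "tx": 0.0, "ty": -0.008, "tz": -0.02, "ax": 0, "ay": 0, "az": 0},
    {"claw": 0.4, "tx": 0.0, "ty": -0.008, "tz": -0.02, "ax": 0, "ay": 0, "az": 0},
    {"claw": 0.4, "tx": 0.0, "ty": -0.008, "tz": -0.02, "ax": 0, "ay": 0, "az": 0},
  ],
)

```text
t: 8.52
position: [0.5405, 0.2218, 0.2061]
tcp_rot: [[-0.059, 0.688, 0.724], [0.998, 0.041, 0.043], [-0.0, 0.725, -0.689]]
wrist_force: [-0.5, 0.7, -5.5]
gripper_width: 0.576
gripper_force: 35.0
```

Run:
```python
from h import *
s=ctrl.get_state();print(s["qpos"].round(3),s["qvel"].round(3))
where();R=toolR(PS,np.radians(48));rel(R,MID+.06*UP);rel(R,MID-.001*UP)
d=snap("wrist","w5.png");s=ctrl.get_state();where(s);L=(cloud(d)-s["position"])@s["tcp_rot"];x,y,z=L[...,0],L[...,1],L[...,2]
for a in(.03,.045,.066,.078):
    m=(d["depth"]>0)&(abs(y)<.024)&(z>.01)&(z<.08)&(abs(x-a)<.004);m&=z<z[m].min()+.02
    print(a,np.percentile(z[m],2),np.percentile(y[m],[1,99]).mean())
```

```text
[ 0.49  -0.063  2.335 -1.248  0.326  1.538] [-0.     0.004 -0.001  0.002 -0.002 -0.001]
roller rel seat [-44.6   0.1  53.7] along 69.8 norm 0.4 axis [ 8.e-04  1.e+00 -5.e-04] F [-0.5  0.7 -5.5] M [-0.07  0.92 -0.02]
t [-0.0002 -0.0007  0.0099] a [-0.0267  0.0009 -0.0002]
t [-0.0001 -0.0076  0.0705] a [-0.0267  0.0009 -0.0002]
roller rel seat [-44.6   0.1  53.6] along 69.8 norm 0.3 axis [ 9.e-04  1.e+00 -6.e-04] F [ 0.9  0.8 -5.5] M [-0.    0.98 -0.01]
0.03 0.01936245009021044 -9.350780952052662e-05
0.045 0.01940398813205787 -1.0055059909990297e-05
0.066 0.039258948224010756 -5.053329038292231e-05
0.078 0.03917845138362359 -0.00027638429141565134
```

View pics/w5.png

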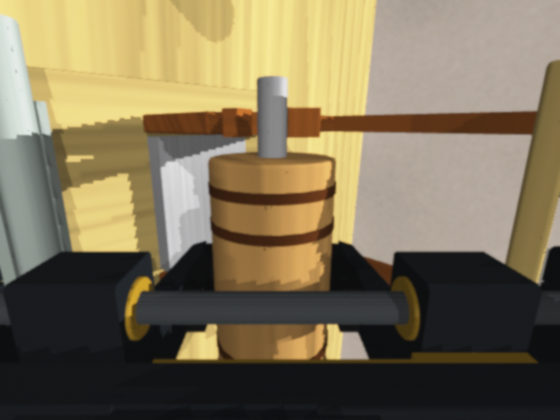

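The axle touched the rear horn because the arm fell short of its target: q4 is at -1.25, close to its -1.31 limit, with this much lean. The roller is still held parallel, 1.7 mm deeper in the fingers. I'll use a smaller lean of 42 degrees, which moves q4 away from the limit.

```bash
cat >> h.py <<'E'
HO=np.array([-.0017,0,.0453]);MID=np.array([0.0007,0,.1206])
E
python3 - <<'E'
from h import *
where();R=toolR(PS,np.radians(42));rel(R,MID+.066*UP)
E
```

```text
roller rel seat [-45.9   0.1  54.8] along 71.4 norm 0.1 axis [ 9.e-04  1.e+00 -6.e-04] F [ 0.9  0.8 -5.5] M [-0.    0.98 -0.01]
t [-0.0001  0.0037  0.0056] a [ 0.0778  0.001  -0.0003]
```

Call:
step_arm(
  targets=[
    {"claw": 0.4, "tx": 0.0, "ty": 0.002, "tz": 0.003, "ax": 0.04, "ay": 0.001, "az": 0},
    {"claw": 0.4, "tx": 0.0, "ty": 0.0035, "tz": 0.0055, "ax": 0.078, "ay": 0.001, "az": 0},
    {"claw": 0.4, "tx": 0.0, "ty": 0.0035, "tz": 0.0055, "ax": 0.078, "ay": 0.001, "az": 0},
    {"claw": 0.4, "tx": 0.0, "ty": 0.0035, "tz": 0.0055, "ax": 0.078, "ay": 0.001, "az": 0},
    {"claw": 0.4, "tx": 0.0, "ty": 0.0035, "tz": 0.0055, "ax": 0.078, "ay": 0.001, "az": 0},
  ],
)

```text
t: 9.2
position: [0.5462, 0.2219, 0.2042]
tcp_rot: [[-0.06, 0.742, 0.667], [0.998, 0.045, 0.04], [-0.001, 0.669, -0.744]]
wrist_force: [0.6, -0.4, -4.8]
gripper_width: 0.581
gripper_force: 35.0
```

Run:
```python
from h import *
s=ctrl.get_state();print(s["qpos"].round(3),s["position"].round(4),s["tcp_rot"][:,2].round(4))
where();R=toolR(PS,np.radians(42));rel(R,MID+.045*UP);rel(R,MID+.03*UP);rel(R,MID-.001*UP)
```

```text
[ 0.468 -0.047  2.29  -0.926  0.339  1.208] [0.5462 0.2219 0.2042] [ 0.6675  0.0397 -0.7436]
roller rel seat [-42.6  -0.1  50.5] along 66.1 norm -0.2 axis [ 1.e-04  1.e+00 -5.e-04] F [ 0.6 -0.4 -4.8] M [-0.08  0.94 -0.01]
t [0.0001 0.0003 0.0211] a [-0.0007  0.0004  0.0003]
t [ 0.0001 -0.0002  0.0361] a [-0.0007  0.0004  0.0003]
t [ 0.0001 -0.0013  0.0671] a [-0.0007  0.0004  0.0003]
```

Tracking is now within 1 mm. Descending part-way.

Call:
step_arm(
  targets=[
    {"claw": 0.4, "tx": 0.0, "ty": 0.001, "tz": 0.007, "ax": 0, "ay": 0, "az": 0},
    {"claw": 0.4, "tx": 0.0, "ty": 0.001, "tz": 0.014, "ax": 0, "ay": 0, "az": 0},
    {"claw": 0.4, "tx": 0.0, "ty": 0.0005, "tz": 0.021, "ax": 0, "ay": 0, "az": 0},
    {"claw": 0.4, "tx": 0.0, "ty": 0.0, "tz": 0.028, "ax": 0, "ay": 0, "az": 0},
    {"claw": 0.4, "tx": 0.0, "ty": 0.0, "tz": 0.031, "ax": 0, "ay": 0, "az": 0},
    {"claw": 0.4, "tx": 0.0, "ty": 0.0, "tz": 0.031, "ax": 0, "ay": 0, "az": 0},
  ],
)

```text
t: 9.95
position: [0.5674, 0.2232, 0.1812]
tcp_rot: [[-0.06, 0.742, 0.667], [0.998, 0.044, 0.04], [-0.0, 0.669, -0.744]]
wrist_force: [-0.2, -0.1, -4.4]
gripper_width: 0.575
gripper_force: 35.0
```

Run:
```python
from h import *
s=ctrl.get_state();print(s["qpos"].round(3))
where();R=toolR(PS,np.radians(42));rel(R,MID+.02*UP);rel(R,MID-.001*UP)
```

```text
[ 0.449  0.029  2.268 -1.05   0.297  1.326]
roller rel seat [-21.4   0.   27.5] along 34.9 norm 1.3 axis [ 2.e-04  1.e+00 -1.e-04] F [-0.2 -0.1 -4.4] M [-0.07  0.9   0.05]
t [-0.     -0.0009  0.0148] a [-0.0008  0.0002 -0.0001]
t [-0.     -0.0016  0.0358] a [-0.0008  0.0002 -0.0001]
```

Call:
step_arm(
  targets=[
    {"claw": 0.4, "tx": 0.0, "ty": 0.0, "tz": 0.005, "ax": 0.01, "ay": 0, "az": 0},
    {"claw": 0.4, "tx": 0.0, "ty": 0.0, "tz": 0.01, "ax": 0.02, "ay": 0, "az": 0},
    {"claw": 0.4, "tx": 0.0, "ty": 0.0, "tz": 0.015, "ax": 0.035, "ay": 0, "az": 0},
    {"claw": 0.4, "tx": 0.0, "ty": 0.0, "tz": 0.02, "ax": 0.035, "ay": 0, "az": 0},
    {"claw": 0.4, "tx": 0.0, "ty": 0.0, "tz": 0.025, "ax": 0.035, "ay": 0, "az": 0},
    {"claw": 0.4, "tx": 0.0, "ty": 0.0, "tz": 0.028, "ax": 0.035, "ay": 0, "az": 0},
    {"claw": 0.4, "tx": 0.0, "ty": 0.0, "tz": 0.028, "ax": 0.035, "ay": 0, "az": 0},
  ],
)

```text
t: 10.82
position: [0.5861, 0.2244, 0.1605]
tcp_rot: [[-0.06, 0.765, 0.641], [0.998, 0.046, 0.038], [-0.0, 0.642, -0.767]]
wrist_force: [0.6, -0.3, -5.5]
gripper_width: 0.58
gripper_force: 35.1
```

Run:
```python
from h import *
s=ctrl.get_state();print(s["qpos"].round(3))
where();R=toolR(PS,np.radians(40));rel(R,MID+.0*UP);rel(R,MID-.001*UP)
```

```text
[ 0.428  0.097  2.229 -1.003  0.277  1.272]
roller rel seat [-3.9  0.1  5.8] along 6.9 norm 0.7 axis [ 1.e-04  1.e+00 -0.e+00] F [ 0.6 -0.3 -5.5] M [-0.05  0.88  0.03]
t [-0.0001  0.0002  0.0069] a [-0.0007  0.0001 -0.    ]
t [-0.0001  0.0002  0.0079] a [-0.0007  0.0001 -0.    ]
```

Call:
step_arm(
  targets=[
    {"claw": 0.4, "tx": 0.0, "ty": 0.0, "tz": 0.002, "ax": 0, "ay": 0, "az": 0},
    {"claw": 0.4, "tx": 0.0, "ty": 0.0, "tz": 0.004, "ax": 0, "ay": 0, "az": 0},
    {"claw": 0.4, "tx": 0.0, "ty": 0.0, "tz": 0.005, "ax": 0, "ay": 0, "az": 0},
    {"claw": 0.4, "tx": 0.0, "ty": 0.0, "tz": 0.006, "ax": 0, "ay": 0, "az": 0},
    {"claw": 0.4, "tx": 0.0, "ty": 0.0, "tz": 0.007, "ax": 0, "ay": 0, "az": 0},
    {"claw": 0.4, "tx": 0.0, "ty": 0.0, "tz": 0.007, "ax": 0, "ay": 0, "az": 0},
  ],
)

```text
t: 11.58
position: [0.5903, 0.2247, 0.1558]
tcp_rot: [[-0.06, 0.765, 0.642], [0.998, 0.046, 0.039], [0.0, 0.643, -0.766]]
wrist_force: [-5.0, 0.1, -0.6]
gripper_width: 0.578
gripper_force: 35.0
```

```bash
python3 -c "
from h import *
where()"
```

```text
roller rel seat [0.4 0.2 1.1] along 0.6 norm 1.0 axis [2.e-04 1.e+00 2.e-04] F [-4.9  0.4 -0.6] M [-0.05  1.11  0.  ]
```

The floor contact is felt and the axis is level. I'll nudge it onto the front wall, ease the grip, then open.

Call:
step_arm(
  force=8,
  targets=[
    {"claw": 0.4, "tx": 0.0, "ty": -0.001, "tz": 0.0, "ax": 0, "ay": 0, "az": 0},
    {"claw": 0.4, "tx": 0.0, "ty": -0.001, "tz": 0.0005, "ax": 0, "ay": 0, "az": 0},
    {"claw": 0.4, "tx": 0.0, "ty": -0.001, "tz": 0.0005, "ax": 0, "ay": 0, "az": 0},
  ],
)

```text
t: 11.95
position: [0.5904, 0.2248, 0.1556]
tcp_rot: [[-0.06, 0.764, 0.643], [0.998, 0.045, 0.039], [0.0, 0.644, -0.765]]
wrist_force: [-7.4, -1.8, 3.6]
gripper_width: 0.584
gripper_force: 7.9
```

```bash
python3 -c "
from h import *
where()"
```

```text
roller rel seat [0.6 0.2 0.9] along 0.3 norm 1.0 axis [3.e-04 1.e+00 4.e-04] F [-7.5 -1.3  3.6] M [-0.2   0.85 -0.1 ]
```

Call:
step_arm(
  targets=[
    {"claw": 0.64, "tx": 0.0, "ty": 0, "tz": 0.0, "ax": 0, "ay": 0, "az": 0},
    {"claw": 0.7, "tx": 0.0, "ty": 0, "tz": 0.0, "ax": 0, "ay": 0, "az": 0},
    {"claw": 0.8, "tx": 0.0, "ty": 0, "tz": 0.0, "ax": 0, "ay": 0, "az": 0},
    {"claw": 0.85, "tx": 0.0, "ty": 0, "tz": 0.0, "ax": 0, "ay": 0, "az": 0},
    {"claw": 0.85, "tx": 0.0, "ty": 0, "tz": 0.0, "ax": 0, "ay": 0, "az": 0},
  ],
)

```text
t: 12.58
position: [0.5902, 0.2247, 0.1545]
tcp_rot: [[-0.06, 0.765, 0.641], [0.998, 0.046, 0.039], [0.0, 0.643, -0.766]]
wrist_force: [0.4, 0.5, 0.1]
gripper_width: 0.854
gripper_force: 0.0
```

Run:
```python
from h import *
s=ctrl.get_state();d=snap("wrist","w6.png");where(s)
A=Ro.from_euler('z',PS).as_matrix();Q=(cloud(d)-S0)@A-[0,0,.12]
N=np.array([np.cos(q40),0,np.sin(q40)])
al=Q@UP;no=Q@N;y=Q[...,1];ok=d["depth"]>0
for lo,hi in((.0,.02),(.025,.04),(.045,.053),(.078,.084)):
    m=ok&(y>lo)&(y<hi)&(abs(no)<.03)&(al>-.01)&(al<.05)
    if m.sum()>20: print(lo,m.sum(),"top along",np.percentile(al[m],[50,98]).round(4),"norm",np.percentile(no[m],[2,98]).round(4))
print(y[ok&(abs(no)<.01)&(abs(al)<.01)].max())
```

```text
roller rel seat [ 0.2  0.2 -0.2] along -0.3 norm 0.0 axis [1.e-04 1.e+00 2.e-04] F [0.5 0.5 0.1] M [-0.07  0.33 -0.08]
0.0 3745 top along [0.0224 0.0261] norm [-0.0236  0.0238]
0.025 4899 top along [0.0234 0.0265] norm [-0.0229  0.0234]
0.045 2974 top along [0.0231 0.0263] norm [-0.0229  0.0233]
0.078 530 top along [0.0049 0.0067] norm [-0.0052  0.0062]
0.08499026079821648
```

The roller is seated. Its drum top is 26 mm and its axle top 6 mm above the seat along the slot, even along its length. Retreating along the slot.

Call:
step_arm(
  targets=[
    {"claw": 0.85, "tx": 0.0, "ty": 0, "tz": -0.02, "ax": 0, "ay": 0, "az": 0},
    {"claw": 0.85, "tx": 0.0, "ty": 0, "tz": -0.05, "ax": 0, "ay": 0, "az": 0},
    {"claw": 0.85, "tx": 0.0, "ty": 0, "tz": -0.09, "ax": 0, "ay": 0, "az": 0},
    {"claw": 0.3, "tx": 0.0, "ty": 0, "tz": -0.13, "ax": 0, "ay": 0, "az": 0},
    {"claw": 0, "tx": 0.0, "ty": 0, "tz": -0.16, "ax": 0, "ay": 0, "az": 0},
    {"claw": 0, "tx": 0.0, "ty": 0, "tz": -0.16, "ax": 0, "ay": 0, "az": 0},
  ],
)

```text
t: 13.38
position: [0.4876, 0.2192, 0.2798]
tcp_rot: [[-0.061, 0.762, 0.645], [0.998, 0.045, 0.041], [0.003, 0.646, -0.763]]
wrist_force: [0.4, -0.8, -0.5]
gripper_width: 0.534
gripper_force: 0.0
```

Run:
```python
from h import *
s=ctrl.get_state();d=snap("wrist");where(s)
A=Ro.from_euler('z',PS).as_matrix();Q=(cloud(d)-S0)@A;x,y,z=Q[...,0],Q[...,1],Q[...,2]
Z=Q-[0,0,.12];N=np.array([np.cos(q40),0,np.sin(q40)]);al=Z@UP;no=Z@N;ok=d["depth"]>0
for lo,hi in((-.05,-.03),(-.02,.0),(.0,.02),(.03,.05)):
    m=ok&(y>lo)&(y<hi)&(abs(no)<.03)&(al>-.01)&(al<.05)
    if m.sum()>20: print(lo,m.sum(),"top along",np.percentile(al[m],[98]).round(4),"norm",np.percentile(no[m],[2,98]).round(4))
r=ok&(abs(x+.11)<.02)&(z>.05)&(z<.06)&(y>-.08)&(y<.2);print("rod",r.sum(),np.percentile(y[r],[1,99]).round(4),np.median(x[r]))
j=ok&(z>.03)&(y>.1)&(y<.3)&(x<.15)&(x>-.2)&(z<.1)&(abs(x+.11)>.02)
print("left stuff",j.sum(),Q[j].min(0).round(3) if j.any() else "",Q[j].max(0).round(3) if j.any() else "")
rel(toolR(PS+np.pi/2,0),[-.1095,.155,.12],s,np.array([0,0,.0643]))
```

```text
roller rel seat [-102.3    0.9  125.2] along 161.7 norm 2.1 axis [-8.0e-04  1.0e+00  2.6e-03] F [ 0.4 -0.9 -0.5] M [-0.07  0.34 -0.02]
-0.05 1043 top along [0.0266] norm [-0.0241  0.024 ]
-0.02 1144 top along [0.0262] norm [-0.0236  0.0245]
0.0 1200 top along [0.0263] norm [-0.024   0.0241]
0.03 1321 top along [0.0265] norm [-0.0238  0.0245]
rod 4441 [-0.0393  0.1168] -0.1115539726969622
left stuff 534 [-0.007  0.181  0.03 ] [0.035 0.19  0.067]
t [ 0.1522 -0.045   0.0875] a [ 0.5518  0.5474 -1.5001]
```

Call:
step_arm(
  targets=[
    {"claw": 0, "tx": 0.152, "ty": -0.045, "tz": 0.0875, "ax": 0.552, "ay": 0.547, "az": -1.5},
    {"claw": 0, "tx": 0.152, "ty": -0.045, "tz": 0.0875, "ax": 0.552, "ay": 0.547, "az": -1.5},
    {"claw": 0, "tx": 0.152, "ty": -0.045, "tz": 0.0875, "ax": 0.552, "ay": 0.547, "az": -1.5},
    {"claw": 0, "tx": 0.152, "ty": -0.045, "tz": 0.0875, "ax": 0.552, "ay": 0.547, "az": -1.5},
    {"claw": 0, "tx": 0.152, "ty": -0.045, "tz": 0.0875, "ax": 0.552, "ay": 0.547, "az": -1.5},
    {"claw": 0, "tx": 0.152, "ty": -0.045, "tz": 0.0875, "ax": 0.552, "ay": 0.547, "az": -1.5},
    {"claw": 0, "tx": 0.152, "ty": -0.045, "tz": 0.0875, "ax": 0.552, "ay": 0.547, "az": -1.5},
    {"claw": 0, "tx": 0.152, "ty": -0.045, "tz": 0.0875, "ax": 0.552, "ay": 0.547, "az": -1.5},
  ],
)

```text
t: 14.42
position: [0.5004, 0.3706, 0.1786]
tcp_rot: [[-0.987, 0.145, 0.072], [0.15, 0.986, 0.066], [-0.061, 0.076, -0.995]]
wrist_force: [0.4, 0.0, -0.4]
gripper_width: 0.008
gripper_force: 0.0
```

Run:
```python
from h import *
s=ctrl.get_state();print(s["qpos"].round(2))
rel(toolR(PS+np.pi/2,0),[-.1105,.155,.12],s,np.array([0,0,.0643]))
```

```text
[ 0.59  0.22  1.9   0.02  0.92 -0.84]
t [ 0.0009  0.0024 -0.0056] a [ 0.0692  0.0689 -0.2083]
```

Call:
step_arm(
  targets=[
    {"claw": 0, "tx": 0.001, "ty": 0.002, "tz": -0.0055, "ax": 0.069, "ay": 0.069, "az": -0.208},
    {"claw": 0, "tx": 0.001, "ty": 0.002, "tz": -0.0055, "ax": 0.069, "ay": 0.069, "az": -0.208},
    {"claw": 0, "tx": 0.001, "ty": 0.002, "tz": -0.0055, "ax": 0.069, "ay": 0.069, "az": -0.208},
    {"claw": 0, "tx": 0.001, "ty": 0.002, "tz": -0.0055, "ax": 0.069, "ay": 0.069, "az": -0.208},
    {"claw": 0, "tx": 0.001, "ty": 0.002, "tz": -0.0055, "ax": 0.069, "ay": 0.069, "az": -0.208},
  ],
)

```text
t: 15.05
position: [0.4986, 0.373, 0.1864]
tcp_rot: [[-0.998, -0.055, 0.004], [-0.055, 0.998, 0.004], [-0.004, 0.004, -1.0]]
wrist_force: [0.6, 0.4, 0.0]
gripper_width: 0.008
gripper_force: 0.0
```

Run:
```python
from h import *
s=ctrl.get_state();print(s["qpos"].round(2))
rel(toolR(PS+np.pi/2,0),[-.1105,.155,.0455],s,np.array([0,0,.0643]))
d=snap("wrist","w7.png")
A=Ro.from_euler('z',PS).as_matrix();Q=(cloud(d)-S0)@A;x,y,z=Q[...,0],Q[...,1],Q[...,2];ok=d["depth"]>0
r=ok&(abs(x+.11)<.02)&(z>.05)&(z<.06)&(y>-.08)&(y<.135);print("rod",r.sum(),np.percentile(y[r],[1,99]).round(4),np.median(x[r]),z[r].max())
```

```text
[ 0.6   0.26  1.84  0.    1.04 -1.02]
t [-0.0006 -0.0006  0.0766] a [ 0.0039  0.0043 -0.0052]
rod 5563 [-0.0391  0.1172] -0.11121144912400012 0.058324833275128746
```

View pics/w7.png

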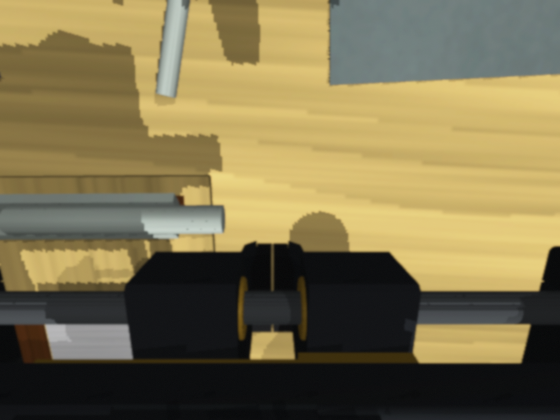

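The rod's free end is at (222,219), with the closed fingers just beyond it at (272,260) and clear of it. Lowering, then pushing along -y.

Call:
step_arm(
  targets=[
    {"claw": 0, "tx": 0, "ty": 0, "tz": 0.03, "ax": 0.004, "ay": 0.004, "az": -0.005},
    {"claw": 0, "tx": 0, "ty": 0, "tz": 0.06, "ax": 0.004, "ay": 0.004, "az": -0.005},
    {"claw": 0, "tx": 0, "ty": 0, "tz": 0.0765, "ax": 0.004, "ay": 0.004, "az": -0.005},
    {"claw": 0, "tx": 0, "ty": 0, "tz": 0.0765, "ax": 0.004, "ay": 0.004, "az": -0.005},
    {"claw": 0, "tx": 0, "ty": 0, "tz": 0.0765, "ax": 0.004, "ay": 0.004, "az": -0.005},
  ],
)

```text
t: 15.72
position: [0.4999, 0.3741, 0.1113]
tcp_rot: [[-0.998, -0.061, 0.002], [-0.061, 0.998, 0.001], [-0.002, 0.001, -1.0]]
wrist_force: [0.7, -0.2, 0.4]
gripper_width: 0.006
gripper_force: 0.0
```

```bash
cat > tip.py <<'E'
from h import *
s=ctrl.get_state();A=Ro.from_euler('z',PS).as_matrix()
print("tip",(A.T@(s["position"]-S0)+A.T@s["tcp_rot"]@[0,0,.0643]).round(4),"F",(A.T@s["wrist_force"]).round(1))
rel(toolR(PS+np.pi/2,0),[-.111,.0775,.0455],s,np.array([0,0,.0643]))
E
python3 tip.py
```

```text
tip [-0.1098  0.1564  0.047 ] F [ 0.7 -0.2  0.4]
t [ 0.0011 -0.0789  0.0014] a [0.0009 0.002  0.0007]
```

Call:
step_arm(
  targets=[
    {"claw": 0, "tx": 0.001, "ty": -0.012, "tz": 0.0015, "ax": 0, "ay": 0, "az": 0},
    {"claw": 0, "tx": 0.001, "ty": -0.022, "tz": 0.0015, "ax": 0, "ay": 0, "az": 0},
    {"claw": 0, "tx": 0.001, "ty": -0.03, "tz": 0.0015, "ax": 0, "ay": 0, "az": 0},
    {"claw": 0, "tx": 0.001, "ty": -0.038, "tz": 0.0015, "ax": 0, "ay": 0, "az": 0},
    {"claw": 0, "tx": 0.001, "ty": -0.046, "tz": 0.0015, "ax": 0, "ay": 0, "az": 0},
    {"claw": 0, "tx": 0.001, "ty": -0.054, "tz": 0.0015, "ax": 0, "ay": 0, "az": 0},
    {"claw": 0, "tx": 0.001, "ty": -0.062, "tz": 0.0015, "ax": 0, "ay": 0, "az": 0},
    {"claw": 0, "tx": 0.001, "ty": -0.068, "tz": 0.0015, "ax": 0, "ay": 0, "az": 0},
  ],
)

```text
t: 16.73
position: [0.5028, 0.3058, 0.1092]
tcp_rot: [[-0.998, -0.06, 0.001], [-0.06, 0.998, 0.001], [-0.001, 0.001, -1.0]]
wrist_force: [-1.6, 4.8, 4.5]
gripper_width: 0.006
gripper_force: 2.8
```

```bash
python3 tip.py
```

```text
tip [-0.1112  0.0881  0.0449] F [-1.3  4.9  4.5]
t [-0.0003 -0.0105 -0.0006] a [0.0011 0.0013 0.0005]
```

Call:
step_arm(
  targets=[
    {"claw": 0, "tx": 0, "ty": -0.001, "tz": -0.001, "ax": 0, "ay": 0, "az": 0},
    {"claw": 0, "tx": 0, "ty": -0.004, "tz": -0.001, "ax": 0, "ay": 0, "az": 0},
    {"claw": 0, "tx": 0, "ty": -0.006, "tz": -0.001, "ax": 0, "ay": 0, "az": 0},
    {"claw": 0, "tx": 0, "ty": -0.008, "tz": -0.001, "ax": 0, "ay": 0, "az": 0},
    {"claw": 0, "tx": 0, "ty": -0.008, "tz": -0.001, "ax": 0, "ay": 0, "az": 0},
  ],
)

```text
t: 17.35
position: [0.5027, 0.2972, 0.1094]
tcp_rot: [[-0.998, -0.061, -0.0], [-0.061, 0.998, -0.001], [0.0, -0.001, -1.0]]
wrist_force: [0.2, -0.3, -0.2]
gripper_width: 0.007
gripper_force: 0.2
```

```bash
python3 tip.py
```

```text
tip [-0.1119  0.0794  0.0451] F [ 0.2 -0.3 -0.2]
t [-0.0009 -0.002  -0.0004] a [-0.0008 -0.0003  0.0007]
```

Call:
step_arm(
  targets=[
    {"claw": 0, "tx": -0.001, "ty": -0.001, "tz": 0, "ax": 0, "ay": 0, "az": 0},
    {"claw": 0, "tx": -0.001, "ty": -0.0015, "tz": 0, "ax": 0, "ay": 0, "az": 0},
    {"claw": 0, "tx": -0.001, "ty": -0.002, "tz": 0, "ax": 0, "ay": 0, "az": 0},
    {"claw": 0, "tx": -0.001, "ty": -0.0025, "tz": 0, "ax": 0, "ay": 0, "az": 0},
    {"claw": 0, "tx": -0.001, "ty": -0.003, "tz": 0, "ax": 0, "ay": 0, "az": 0},
    {"claw": 0, "tx": -0.001, "ty": -0.003, "tz": 0, "ax": 0, "ay": 0, "az": 0},
  ],
)

```text
t: 18.1
position: [0.5041, 0.2947, 0.1097]
tcp_rot: [[-0.998, -0.061, 0.0], [-0.061, 0.998, -0.0], [-0.0, -0.0, -1.0]]
wrist_force: [-0.3, 1.1, -1.0]
gripper_width: 0.003
gripper_force: 0.2
```

```bash
python3 tip.py
python3 - <<'E'
from h import *
d=snap("wrist");A=Ro.from_euler('z',PS).as_matrix();Q=(cloud(d)-S0)@A;x,y,z=Q[...,0],Q[...,1],Q[...,2];ok=d["depth"]>0
r=ok&(abs(x+.11)<.02)&(z>.051)&(z<.06)&(y>-.095)&(y<.065);print("rod",r.sum(),np.percentile(y[r],[1,99]).round(4),np.median(x[r]),np.percentile(z[r],99))
for n in("side","top"):
    d=snap(n);Q=(cloud(d)-S0)@A;x,y,z=Q[...,0],Q[...,1],Q[...,2];ok=d["depth"]>0
    r=ok&(abs(x+.11)<.015)&(z>.048)&(z<.07)&(y>-.13)&(y<.1);o=np.argsort(y[r])
    for a in np.arange(-.115,-.07,.004):
        m=r&(abs(y-a)<.002)
        if m.any(): print(n,round(a,3),m.sum(),np.median(z[m]).round(4),z[m].max().round(4))
E
```

```text
tip [-0.1105  0.0768  0.0454] F [-0.3  1.1 -1. ]
t [ 0.0004  0.0007 -0.0001] a [-0.0001  0.0004  0.0007]
rod 4963 [-0.0544  0.0599] -0.11247693628674597 0.057170446297736585
side -0.111 6 0.0537 0.0631
side -0.107 22 0.0547 0.0643
side -0.103 8 0.0595 0.0604
side -0.099 4 0.0575 0.0591
side -0.095 2 0.0513 0.0532
side -0.091 5 0.0543 0.0553
side -0.087 4 0.05 0.0533
side -0.083 6 0.0528 0.0538
side -0.079 8 0.0529 0.0562
side -0.075 4 0.0543 0.055
side -0.071 6 0.0516 0.0553
top -0.107 4 0.06 0.0674
top -0.103 17 0.0632 0.0673
top -0.099 12 0.0624 0.0675
top -0.095 7 0.054 0.0594
top -0.091 9 0.0556 0.0577
top -0.087 11 0.0543 0.0578
top -0.083 8 0.0527 0.0588
top -0.079 12 0.0569 0.0587
top -0.075 9 0.0556 0.0615
top -0.071 8 0.0545 0.0593
```

Call:
step_arm(
  targets=[
    {"claw": 0, "tx": 0, "ty": -0.001, "tz": 0, "ax": 0, "ay": 0, "az": 0},
    {"claw": 0, "tx": 0, "ty": -0.002, "tz": 0, "ax": 0, "ay": 0, "az": 0},
    {"claw": 0, "tx": 0, "ty": -0.003, "tz": 0, "ax": 0, "ay": 0, "az": 0},
    {"claw": 0, "tx": 0, "ty": -0.003, "tz": 0, "ax": 0, "ay": 0, "az": 0},
  ],
)

```text
t: 18.75
position: [0.5047, 0.2931, 0.1103]
tcp_rot: [[-0.998, -0.06, 0.002], [-0.06, 0.998, 0.003], [-0.002, 0.003, -1.0]]
wrist_force: [-0.4, 6.5, -0.3]
gripper_width: 0.006
gripper_force: 3.0
```

```bash
python3 tip.py
```

```text
tip [-0.11    0.0754  0.046 ] F [ 0.   6.5 -0.3]
t [0.0009 0.0022 0.0005] a [0.0027 0.0019 0.0001]
```

Call:
step_arm(
  targets=[
    {"claw": 0, "tx": 0, "ty": -0.001, "tz": 0, "ax": 0, "ay": 0, "az": 0},
    {"claw": 0, "tx": 0, "ty": -0.002, "tz": 0, "ax": 0, "ay": 0, "az": 0},
    {"claw": 0, "tx": 0, "ty": -0.002, "tz": 0, "ax": 0, "ay": 0, "az": 0},
    {"claw": 0, "tx": 0, "ty": -0.002, "tz": 0, "ax": 0, "ay": 0, "az": 0},
  ],
)

```text
t: 19.25
position: [0.5052, 0.2928, 0.1109]
tcp_rot: [[-0.998, -0.06, 0.003], [-0.06, 0.998, 0.006], [-0.004, 0.006, -1.0]]
wrist_force: [-0.6, 11.3, -0.7]
gripper_width: 0.008
gripper_force: 5.8
```

```bash
python3 tip.py
```

```text
tip [-0.1093  0.0753  0.0466] F [ 0.  11.3 -0.7]
t [0.0014 0.0025 0.0011] a [ 0.0057  0.0037 -0.0002]
```

The rod has stalled against the stop: the force rose from 6.5 to 11.3 N with almost no travel. Backing off, lifting and checking.

Call:
step_arm(
  targets=[
    {"claw": 0, "tx": 0, "ty": 0.01, "tz": 0, "ax": 0, "ay": 0, "az": 0},
    {"claw": 0, "tx": 0, "ty": 0.03, "tz": 0, "ax": 0, "ay": 0, "az": 0},
    {"claw": 0, "tx": 0, "ty": 0.03, "tz": -0.04, "ax": 0, "ay": 0, "az": 0},
    {"claw": 0, "tx": 0, "ty": 0.03, "tz": -0.1, "ax": 0, "ay": 0, "az": 0},
    {"claw": 0, "tx": 0.05, "ty": 0.06, "tz": -0.15, "ax": 0, "ay": 0, "az": 0},
    {"claw": 0, "tx": 0.1, "ty": 0.1, "tz": -0.18, "ax": 0, "ay": 0, "az": 0},
    {"claw": 0, "tx": 0.1, "ty": 0.1, "tz": -0.18, "ax": 0, "ay": 0, "az": 0},
    {"claw": 0, "tx": 0.1, "ty": 0.1, "tz": -0.18, "ax": 0, "ay": 0, "az": 0},
  ],
)

```text
t: 20.25
position: [0.3979, 0.3846, 0.2902]
tcp_rot: [[-0.998, -0.063, 0.002], [-0.063, 0.998, 0.0], [-0.002, 0.0, -1.0]]
wrist_force: [0.0, -0.2, -0.2]
gripper_width: 0.005
gripper_force: 0.0
```

Run:
```python
from h import *
A=Ro.from_euler('z',PS).as_matrix()
for n in("top","side"):
    d=snap(n,n+"9.png");Q=(cloud(d)-S0)@A;x,y,z=Q[...,0],Q[...,1],Q[...,2]
    r=(abs(x+.11)<.01)&(z>.051)&(z<.06)&(y>-.12)&(y<.2);print(n,"rod",np.percentile(y[r],[1,99]).round(4))
    Z=Q-[0,0,.12];al=Z@UP
    for lo in(-.05,-.02,.02):
        m=(y>lo)&(y<lo+.03)&(abs(Z[...,0])<.03)&(abs(Z[...,2])<.035);print(lo,m.sum(),np.percentile(al[m],95).round(4),Z[...,2][m].max().round(4))
im=np.hstack([cv2.imread(f"pics/{n}9.png")[a:a+170,b:b+200] for n,a,b in(("top",90,110),("side",90,170))])
cv2.imwrite("pics/f.png",cv2.resize(im,(800,340),interpolation=2))
```

```text
top rod [-0.0984  0.0605]
-0.05 206 0.0285 0.0288
-0.02 202 0.0291 0.0296
0.02 202 0.0287 0.0298
side rod [-0.1093  0.056 ]
-0.05 103 0.0261 0.0279
-0.02 110 0.0249 0.027
0.02 112 0.0255 0.027
```

View pics/f.png

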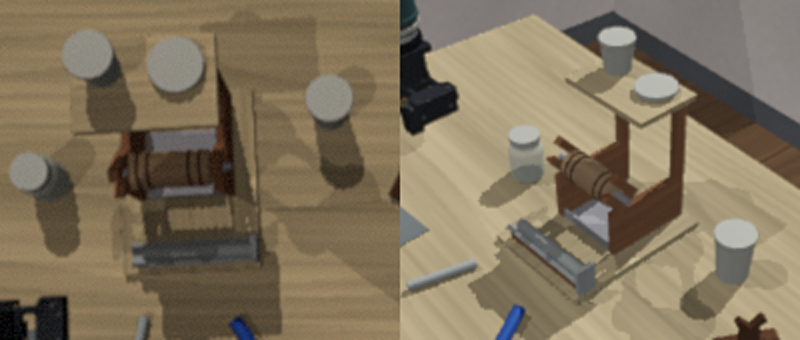

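The roller sits level in both slots (170,172 in the left half). The rod runs right up to its stop (250,248), the bystanders have not moved, and the arm is clear.

```bash
python3 -c "
from workcell import ctrl
print(ctrl.hand_in())"
```

```text
the job is handed in; nothing more can be done
None
```

I handed the job in at about 20 s: the roller sits evenly in both slots and the rod was pushed firmly against its end stop. The tub, jar and brush were left alone. On the way in, the axle lightly touched the rear slot horn (about 8 N), so I backed off and re-approached.

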